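# Start the plaster-carving bench in its safe order

## Robot

A 7-joint arm with a two-finger parallel gripper is mounted at the origin on the work surface. World frame = base frame: x ahead of the robot, y to its left, z up, the work surface at z = 0. Lengths are in m, angles in degrees, forces in N, time in s.
With the tool pointing down it reaches from about 0.4 to 0.75 m from the base axis. Payload 19.5 kg.
Tool frame: the origin (TCP) lies midway between the tips of the shut fingers; the grasp point (between the pads) lies 19 mm behind it; z points along the fingers, y is the line along which they close (so a half turn about z gives the same grasp; the last joint's range is limited). The gripper opens to 85 mm and grips with 20 to 120 N. Pads are 22 mm wide; open, the fingers measure 114 mm over their backs; the gripper's body (76 mm by 85 mm) begins 54 mm behind the grasp point. The pads swing forward as they close: fully open they stand 13 mm farther back than shut.
Start: joints at [-78.02, 40.479, -1.581, 85.061, 1.261, 54.483, -4.326], TCP at [0.143, 0.557, 0.197] pointing down, gripper open.
Joint ranges: [-155.06, 155.06], [-18.47, 123.98], [-90, 86.84], [0, 140.48], [-83.41, 263.41], [0, 116], [-161.91, 161.91]. Speed limits (degrees/s): [108.29, 108.29, 147.25, 147.25, 172.46, 172.46, 172.46].

## Interface

Orientations are given as a 3x3 rotation matrix whose columns are the frame's x, y, z axes.
In Python, from bench import r, camera gives the robot as it stands. Calls block until the motion is done:
- r.move_pose(position, orientation): joint-space move of the TCP to a pose.
- r.move_l(position, rot=None, vel=0.15, guard=None): straight line of the TCP; rot=None keeps the orientation; vel is the mean speed in m/s. With guard (N) it stops when the force on the tool has changed by that much, and returns True; else False.
- r.movej(angles): joint-space move.
- r.gripper_to(opening): finger opening in m; the grip force is fixed at half the most; returns when the fingers have stopped.
- r.pause(seconds).
- r.inverse_kinematics(position, orientation): joint angles nearest the present ones, or None.
- r.observe(): the state.
- camera(name): name is "scene" or "top"; returns a dict with "pixels" (420x560x3 uint8, red, green, blue), "fovy" (degrees; the focal length in pixels is half the picture's height over the tangent of half this angle, whatever the lens; pixels are square), "cx", "cy" (the principal point, pixels), "rvec" (rotation vector, rad) and "tvec" (3), from world to camera coordinates, as OpenCV has them. Camera axes: x right, y down, z forward; pixel columns grow to the right and rows downward; lengths in m; the calibration is good to about 2 mm. A picture is of the moment at which its call begins. There is no depth.
A pose or a line that the arm cannot do raises r.IKError and nothing moves.
- r.hand_in(): hands the job in; it is judged then, once.
The state is a dict: "time_s": time; "joint_pos": joint angles; "qd": joint speeds; "joint_efforts": joint torques, N m; "eef_pos": TCP position; "eef_rot": TCP orientation; "wrist_force": force on the tool from outside, world axes, zero at the start; "wrist_torque": the same for the moment, N m; "width": finger opening in m; "finger_force": force on a finger pad.
Only numpy, scipy, OpenCV 4.12 (cv2) and the standard library are available. Lean on these libraries where they do the work, as an engineer would, in place of code of your own. Each camera call takes 0.05 s, during which the arm holds its last target. There are 200 camera calls.

## Task

Start up the plaster-carving bench by pressing its controls in the safe order: first press down the raised end of the wide rocker (the end with a bar across it) on the supply box, then push the square plate on the extractor box fully in, and last press the big round mushroom button on the starter box fully down, keep it down for two seconds and let it go. Press nothing ahead of its turn, and do not press the small stop buttons. Only press: nothing is picked up, and the boxes and everything else on the bench stay where they are.

Things in the scene. Friction and masses are not known exactly. Their poses are not given: they have to be found in the camera images.
- supply_box: Supply box: grey box 100 x 84 mm (x, y), 55 mm high, with one wide black V-shaped rocker in its top. Loose, about 0.85 kg on a rubber foot, may be turned any way round. Origin: centre of the underside; z up, x and y along its sides. 
- rocker (a joint): Black V-shaped rocker, 36 mm wide, 68 mm long along the box's x, pivoted across its middle. rad: 0 = off, the end towards the box's -x raised (tip about 74 mm above the bench; 0 to 0.04 at the start); 0.3 = on, that half pressed level, its top 64 mm above the bench, the other end raised. Stays where left; takes about 3 N straight down at the point (7 mm of travel)
- rocker_end (a point): Point on top of the rocker's half that is raised at the start (the half with a bright metal bar, 6 x 26 mm, across it), on its middle line, 23 mm from the pivot: where to press down. About 71 mm above the bench at the start
- extractor_box: Extractor box: grey box 80 x 124 mm (x, y), 55 mm high, with a black square plate and a small round stop button in its top. Loose, about 0.85 kg on a rubber foot, may be turned any way round. Origin: centre of the underside; z up, x and y along its sides. 
- plate (a joint): Square push plate, 36 x 36 mm, of the extractor box, centred at y = +28 mm in the box. m: 0 = out (0 to 0.0015 at the start), 0.008 = pushed fully in against its stop. Moves straight down against about 2.5 N of friction and stays where it is left
- plate_top (a point): Centre of the square plate's top face, 69 mm above the bench when out, 61 mm when fully in (6 mm proud of the box)
- extractor_stop (a joint): Extractor box, centred at y = -38 mm in the box: a small black round STOP button, 18 mm across, top 62 mm above the bench, 66 mm from the centre of the box's large control. Not to be pressed. m: 0 = up, 0.004 = pressed
- extractor_stop_top (a point): Centre of the top of the extractor box's stop button
- starter_box: Starter box: grey box 80 x 124 mm (x, y), 55 mm high, with a big round black mushroom button and a small round stop button in its top. Loose, about 0.85 kg on a rubber foot, may be turned any way round. Origin: centre of the underside; z up, x and y along its sides. 
- mushroom (a joint): Mushroom button, 40 mm across, of the starter box, centred at y = +28 mm in the box. m: 0 = up, 0.007 = fully down against its stop. Springs back up when let go; needs 1.5 N to start and 5 N to be fully down
- mushroom_top (a point): Centre of the mushroom button's top, 77 mm above the bench when up, 70 mm when fully down
- starter_stop (a joint): Starter box, centred at y = -38 mm in the box: a small black round STOP button, 18 mm across, top 62 mm above the bench, 66 mm from the centre of the box's large control. Not to be pressed. m: 0 = up, 0.004 = pressed
- starter_stop_top (a point): Centre of the top of the starter box's stop button
- plaster_foot: Bystander: white plaster model of a foot, 200 x 75 mm, 130 mm high at the ankle, beyond the boxes. Origin under it
- rasp: Bystander: rasp with wooden handle, 290 mm long, 24 mm wide, 22 mm high, lying between two boxes. Origin on the bench near its middle, x towards the tip
- screwdriver: Bystander: screwdriver lying between two boxes, under 35 mm high. Origin under it, x towards the tip
- bowl: Bystander: grey mixing bowl 120 mm across, 70 mm high, beyond the boxes. Origin under its centre
- jar: Bystander: white jar 70 mm across, 100 mm high, beyond the boxes. Origin under its centre
- tape_roll: Bystander: cardboard-coloured roll of tape 90 mm across, 30 mm high, on the robot's side. Origin under its centre
- sanding_block: Bystander: cork sanding block 60 x 100 x 35 mm, on the robot's side. Origin under its centre
Not all that is in view belongs to the job. Leave any green or red look-alike of the extractor_box alone.

How it is judged:
By the outcome, as a careful person would: the job done as asked, in the order asked, and still so for the second after the job is handed in, with the robot touching nothing.
It also fails if it takes over 51 s, if anything falls off the work surface, if the arm or the gripper's body presses on something with over 40 N, if the wrist force passes 120 N, or if a joint passes its speed limit or range.

## Working session

There is one attempt and no reset: what is moved stays moved. The work goes in short steps, each a Python script; the robot and the scene stay as the last script left them, time stands still between calls to the robot, and variables do not carry over. Pictures are saved under pics/ and viewed, at most 10 in all, crops included, and the job is handed in when it is done.

```bash
mkdir -p pics; ls; python3 - <<'E'
from bench import r,camera
import cv2,numpy as np
for n in("top","scene"):
    c=camera(n);cv2.imwrite(f"pics/{n}0.png",c["pixels"][:,:,::-1]);
    np.savez(f"{n}0.npz",**c)
    R=cv2.Rodrigues(np.array(c["rvec"]))[0];print(n,c["fovy"],c["cx"],c["cy"],-R.T@c["tvec"],R)
print(r.observe()["time_s"])
E
```

```text
pics
top 49.34498027396462 281.45665408662296 208.87515999625353 [0.28104841 0.02058993 1.30716559] [[ 0.02121453 -0.99957485  0.02000151]
 [-0.98244484 -0.02455144 -0.18493071]
 [ 0.18534315 -0.01572716 -0.982548  ]]
scene 56.99416078186824 282.1524407192935 202.2575130708409 [1.13353164 0.12698765 0.76007053] [[-0.22146946  0.97496731  0.01974899]
 [ 0.71357208  0.17582884 -0.67815861]
 [-0.66465492 -0.13609909 -0.73465017]]
0.1
```

View pics/top0.png

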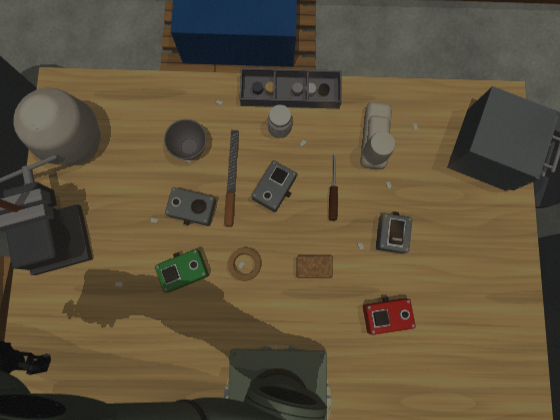

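View pics/scene0.png

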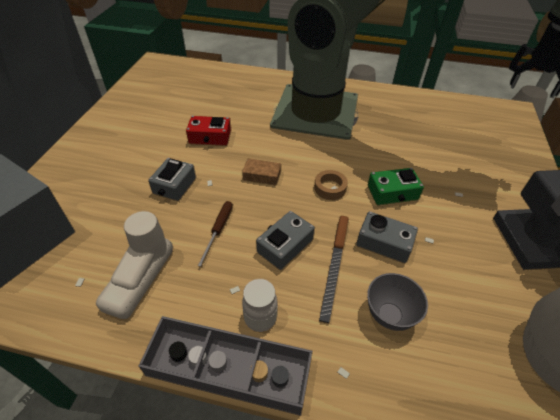

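The top view shows the grey starter box at about (190,206), the extractor box at (275,187) and the supply box at (395,233). The green (181,270) and red (389,316) boxes are look-alikes. Next I'll zoom in on the three grey boxes.

```bash
python3 - <<'E'
import cv2,numpy as np
t=cv2.imread("pics/top0.png");s=cv2.imread("pics/scene0.png")
def cr(im,x,y,h=32):return cv2.resize(im[y-h:y+h,x-h:x+h],(260,260),interpolation=cv2.INTER_CUBIC)
row=lambda im,ps:np.hstack([cr(im,*p) for p in ps])
o=np.vstack([row(t,[(190,206),(275,187),(395,233)]),row(s,[(387,235),(286,240),(172,178)])])
o=np.clip(o.astype(float)*1.6,0,255).astype(np.uint8)
cv2.imwrite("pics/crops.png",o)
E
```

```text
(no output)
```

View pics/crops.png

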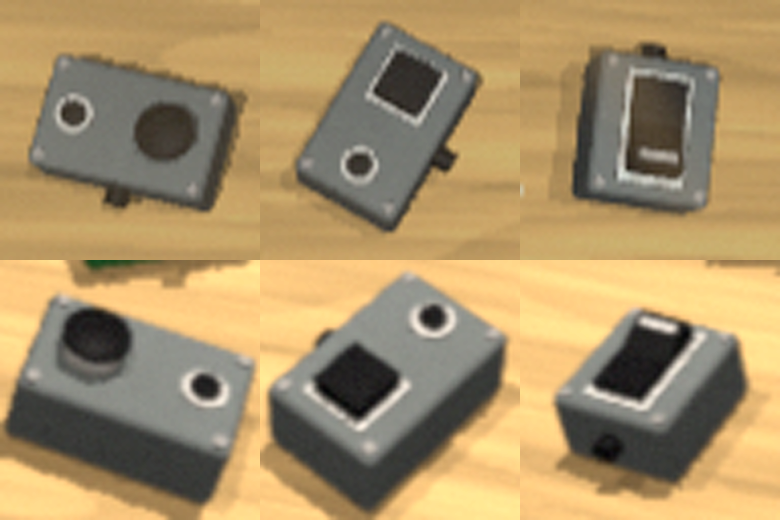

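The crops show that the bar end of the rocker faces the robot, which is the lower end in the top view. I can also read the plate, mushroom and stop centres. I'll cast rays from both views and compare them.

```bash
cat > h.py <<'E'
import cv2,numpy as np
def ray(n,u,v):
    c=np.load(f"{n}.npz");R=cv2.Rodrigues(c["rvec"])[0];f=210/np.tan(np.radians(c["fovy"]/2))
    d=R.T@np.array([(u-c["cx"])/f,(v-c["cy"])/f,1]);return -R.T@c["tvec"],d
def hit(n,u,v,z):
    o,d=ray(n,u,v);return (o+d*(z-o[2])/d[2])[:2]
E
python3 - <<'E'
from h import *
C={"top0":[(190,206),(275,187),(395,233)],"scene0":[(387,235),(286,240),(172,178)]}
def p(n,i,X,Y,z):
    x,y=C[n][i];return hit(n,(X+.5)/4.0625-.5+x-32,(Y+.5)/4.0625-.5+y-32,z)
Y=lambda d:np.round([*d,np.hypot(*d),np.degrees(np.arctan2(d[1],d[0]))],4)
for k,i,n,a,za,b in[("starter",0,"top0",(166,132),.077,(73,114)),("starter",0,"scene0",(97,75),.077,(206,126)),
 ("extr",1,"top0",(148,83),.069,(99,164)),("extr",1,"scene0",(97,120),.069,(172,58))]:
    A=p(n,i,*a,za);B=p(n,i,*b,.062);print(k,n,A,B,Y(A-B))
for n,b in[("top0",(139,157)),("scene0",(139,66))]:print("bar",n,p(n,2,*b,.073))
q=[p("top0",2,x-520,y,.056) for x,y in[(632,70),(691,75),(685,186),(618,178)]]
print("frame c",np.mean(q,0),Y((q[2]+q[3]-q[0]-q[1])/2))
# box top corners
q=[p("top0",2,x-520,y,.055) for x,y in[(598,48),(720,58),(711,213),(586,199)]]
print("box c",np.mean(q,0),Y((q[2]+q[3]-q[0]-q[1])/2),Y((q[1]+q[2]-q[0]-q[3])/2))
E
```

```text
starter top0 [0.51510697 0.22769695] [0.5288533  0.29401422] [-1.370000e-02 -6.630000e-02  6.770000e-02 -1.017105e+02]
starter scene0 [0.52000163 0.23024496] [0.52999557 0.29507925] [-1.00000e-02 -6.48000e-02  6.56000e-02 -9.87629e+01]
extr top0 [0.61061679 0.00952795] [0.55427504 0.0417916 ] [  0.0563  -0.0323   0.0649 -29.7973]
extr scene0 [0.6147575  0.01243448] [0.55543272 0.04307447] [  0.0593  -0.0306   0.0668 -27.3154]
bar top0 [ 0.43738205 -0.31562836]
bar scene0 [ 0.43848246 -0.31177446]
frame c [ 0.46013423 -0.31909369] [-7.560000e-02  8.800000e-03  7.610000e-02  1.733733e+02]
box c [ 0.45888094 -0.31745446] [-1.056000e-01  9.900000e-03  1.060000e-01  1.746612e+02] [-6.20000e-03 -8.46000e-02  8.48000e-02 -9.42058e+01]
```

Both views agree to about 4 mm, so I'll use the averages. I'll start with the rocker.

```bash
cat >> h.py <<'E'
from bench import r,camera
def rot(a):
    a=np.radians(a);c,s=np.cos(a),np.sin(a);return np.array([[c,s,0],[s,-c,0],[0,0,-1.]])
def above(x,y,a,z=.16):
    q0=np.array(r.observe()["joint_pos"]);best=None
    for k in(0,180):
        q=r.inverse_kinematics([x,y,z],rot(a+k))
        if q is not None and(best is None or np.abs(q-q0).max()<best[0]):best=(np.abs(np.array(q)-q0).max(),rot(a+k),q)
    print("joints",np.round(best[2],1));r.move_pose([x,y,z],best[1])
def st(t):
    o=r.observe();print(t,round(o["time_s"],2),np.round(o["eef_pos"],4),np.round(o["wrist_force"],1))
def press(x,y,z0,z1,guard,hold=.2):
    r.move_l([x,y,z0],vel=.1);st("near")
    print("guard",r.move_l([x,y,z1],vel=.02,guard=guard));st("down")
    r.pause(hold);st("held");r.move_l([x,y,.16],vel=.1);st("up")
def snap(n):
    for c in("top","scene"):
        d=camera(c);np.savez(f"{c}{n}.npz",**d);cv2.imwrite(f"pics/{c}{n}.png",d["pixels"][:,:,::-1])
E
python3 - <<'E'
from h import *
r.gripper_to(0);st("shut")
above(.437,-.314,174);st("above")
press(.437,-.314,.08,.0625,12)
snap(1)
t=cv2.imread("pics/top1.png");s=cv2.imread("pics/scene1.png")
cr=lambda im,x,y,h=50:cv2.resize(im[y-h:y+h,x-h:x+h],(390,390),interpolation=cv2.INTER_CUBIC)
cv2.imwrite("pics/c1.png",np.hstack([cr(t,395,233),cr(s,172,178)]))
E
```

```text
shut 0.87 [0.1427 0.557  0.1974] [ 0.1 -0.9 -0.1]
joints [ 20.6  42.1  22.3  96.2 -20.8  45.8 -43.6]
above 4.08 [ 0.4374 -0.3134  0.16  ] [-0.7  0.5 -0.5]
near 5.03 [ 0.4372 -0.3142  0.0805] [0.1 0.1 0.1]
guard False
down 6.06 [ 0.437  -0.314   0.0626] [0.1 0.3 0.4]
held 6.26 [ 0.4371 -0.314   0.0626] [ 0.5 -0.1  0.5]
up 7.38 [ 0.4368 -0.3138  0.1595] [ 0.3 -0.2 -0.9]
```

View pics/c1.png

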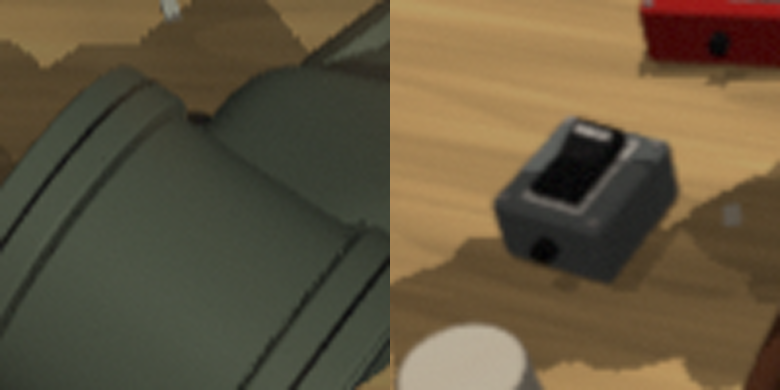

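The top view of the box is blocked by the arm. The scene view shows the bar end at (590,130) still raised and no gripper above the box, and no force was felt. I need the full view to see where the gripper is.

View pics/scene1.png

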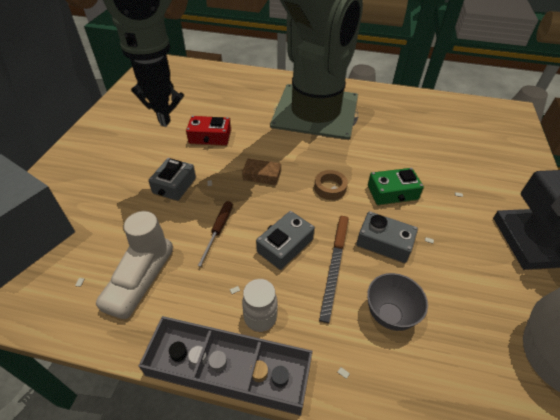

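View pics/top1.png

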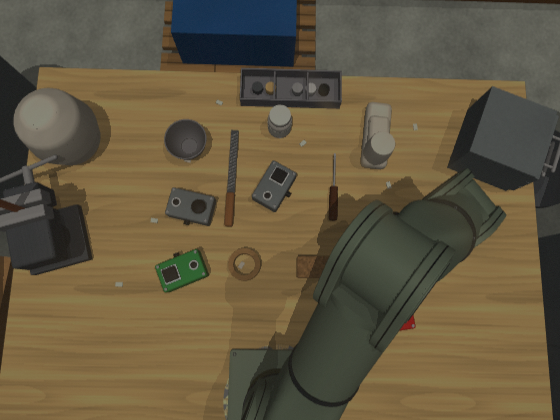

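```bash
python3 - <<'E'
from h import *
for z in(.16,.11):
  for n in("scene1","top1"):
    c=np.load(n+".npz");f=210/np.tan(np.radians(c["fovy"]/2))
    print(n,cv2.projectPoints(np.array([[.4368,-.3138,z]]),c["rvec"],c["tvec"],np.array([[f,0,c["cx"]],[0,f,c["cy"]],[0,0,1]]),None)[0].ravel())
a=cv2.imread("pics/scene0.png")[75:205,130:215];b=cv2.imread("pics/scene1.png")[75:205,130:215]
o=np.hstack([cv2.resize(i,None,fx=4.5,fy=4.5,interpolation=cv2.INTER_CUBIC) for i in(a,b)])
cv2.imwrite("pics/c2.png",np.clip(o*1.4,0,255).astype(np.uint8))
E
```

```text
scene1 [166.85964552 134.94839417]
top1 [405.30605027 235.38391742]
scene1 [170.71016695 150.52690812]
top1 [399.90156528 237.80027288]
```

View pics/c2.png

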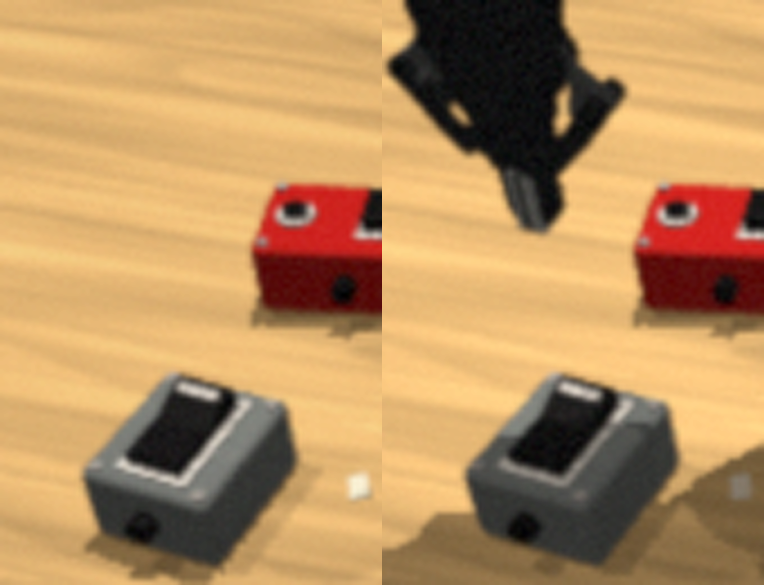

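```bash
python3 - <<'E'
from h import *
P=lambda n,p:(lambda c,f:cv2.projectPoints(np.array([p],float),c["rvec"],c["tvec"],np.array([[f,0,c["cx"]],[0,f,c["cy"]],[0,0,1]]),None)[0].ravel().round(1))(np.load(n+".npz"),210/np.tan(np.radians(np.load(n+".npz")["fovy"]/2)))
for n in("scene0","top0"):print(n,"tcp0",P(n,[.143,.557,.197]),"base",P(n,[0,0,0]))
o=r.observe();print(o["eef_rot"],o["eef_pos"],o["width"],o["joint_pos"])
a=cv2.resize(cv2.imread("pics/top0.png")[310:410,0:100],None,fx=4,fy=4);b=cv2.resize(cv2.imread("pics/scene0.png")[20:120,460:560],None,fx=4,fy=4)
cv2.imwrite("pics/c3.png",np.clip(np.hstack([a,b])*1.6,0,255).astype(np.uint8))
E
```

```text
scene0 tcp0 [521.6 107.1] base [314.8 110.4]
top0 tcp0 [ 38.6 350.7] base [277.2 401.1]
[[ 9.94514157e-01 -1.04599409e-01 -7.45543607e-04]
 [-1.04599066e-01 -9.94514354e-01  4.84720302e-04]
 [-7.92155276e-04 -4.04078037e-04 -9.99999605e-01]] [ 0.43680735 -0.31386     0.15949823] 1.0141077938389522e-05 [ 20.59995131  42.14652166  22.41351253  96.26312594 -20.89593001
  45.81963386 -43.48748512]
```

View pics/c3.png

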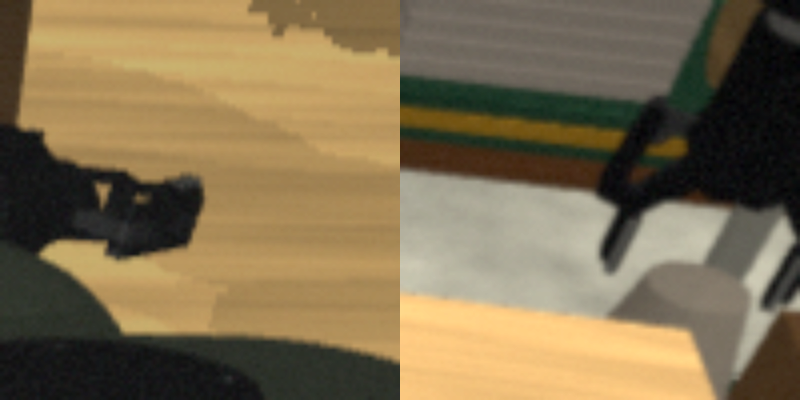

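```bash
cat >> h.py <<'E'
def tri(*obs):
    A=np.zeros((3,3));b=np.zeros(3);L=[]
    for n,u,v in obs:
        o,d=ray(n,u,v);d/=np.linalg.norm(d);M=np.eye(3)-np.outer(d,d);A+=M;b+=M@o;L.append((o,M))
    p=np.linalg.solve(A,b);return p.round(4),[round(float(np.linalg.norm(M@(p-o))),4) for o,M in L]
E
python3 - <<'E'
from h import *
print(tri(("top0",48,362),("scene0",533,91.5)))
print(tri(("top0",49,356),("scene0",513,87)),tri(("top0",46,371),("scene0",513,87)))
print(tri(("top0",49,356),("scene0",554,96)),tri(("top0",46,371),("scene0",554,96)))
for z in(.16,.175,.19):print(z,hit("scene1",165.1,126.1,z))
for z in(.16,.21):print(z,hit("top0",48,362,z),hit("scene0",533,91.5,z))
E
```

```text
(array([0.1264, 0.5455, 0.2281]), [0.0252, 0.0252])
(array([0.1384, 0.5122, 0.2458]), [0.0026, 0.0026]) (array([0.1039, 0.5247, 0.2277]), [0.0036, 0.0036])
(array([0.1447, 0.5672, 0.2283]), [0.0465, 0.0465]) (array([0.1096, 0.5817, 0.2095]), [0.0491, 0.0491])
0.16 [ 0.4039626  -0.33335682]
0.175 [ 0.42219968 -0.32184956]
0.19 [ 0.44043677 -0.3103423 ]
0.16 [0.11293336 0.54974905] [-0.01800315  0.63397069]
0.21 [0.12026077 0.52668528] [0.0779468  0.59172707]
```

Triangulating the tip puts it about 27 mm above the reported TCP height, with x and y agreeing. That fits the lack of contact. I'll press the rocker again with a force guard and let contact set the depth.

```bash
python3 - <<'E'
from h import *
press(.437,-.314,.055,.026,10)
snap(2)
a=cv2.imread("pics/scene0.png")[95:205,130:215];b=cv2.imread("pics/scene2.png")[95:205,130:215]
o=np.hstack([cv2.resize(i,None,fx=4.5,fy=4.5,interpolation=cv2.INTER_CUBIC) for i in(a,b)])
cv2.imwrite("pics/c4.png",np.clip(o*1.4,0,255).astype(np.uint8))
E
```

```text
near 8.68 [ 0.4372 -0.3141  0.0555] [0.4 0.2 0.9]
guard True
down 9.8 [ 0.4367 -0.314   0.0305] [-1.2  1.4 10.7]
held 10.0 [ 0.4367 -0.314   0.0305] [-2.1  1.4 11.5]
up 11.45 [ 0.4368 -0.3139  0.1596] [-0.2 -0.2 -0.5]
```

View pics/c4.png

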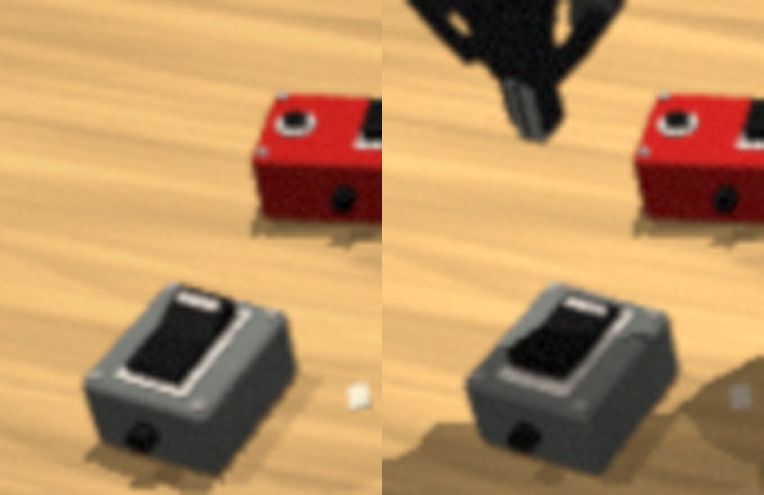

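The rocker has flipped: its near end is level and the far end is raised. It bottomed out at a reported 0.0305, so true height is reported plus about 33 mm. The plate is next.

```bash
python3 - <<'E'
from h import *
above(.6125,.011,-28.5,.13)
press(.6125,.011,.05,.02,14)
snap(3)
a=cv2.imread("pics/scene0.png")[195:285,240:330];b=cv2.imread("pics/scene3.png")[195:285,240:330]
o=np.hstack([cv2.resize(i,None,fx=4.3,fy=4.3,interpolation=cv2.INTER_CUBIC) for i in(a,b)])
cv2.imwrite("pics/c5.png",np.clip(o*1.4,0,255).astype(np.uint8))
E
```

```text
joints [-18.7  52.5  33.3  82.1 -32.1  55.  -95.6]
near 13.88 [0.6128 0.0109 0.0506] [-0.5 -0.3  0.8]
guard True
down 14.96 [0.6125 0.011  0.0271] [-2.1 -0.1 10.1]
held 15.16 [0.6126 0.011  0.0271] [-2.   0.4 12.7]
up 16.64 [0.6123 0.011  0.1595] [ 0.8  0.2 -0.1]
```

View pics/c5.png

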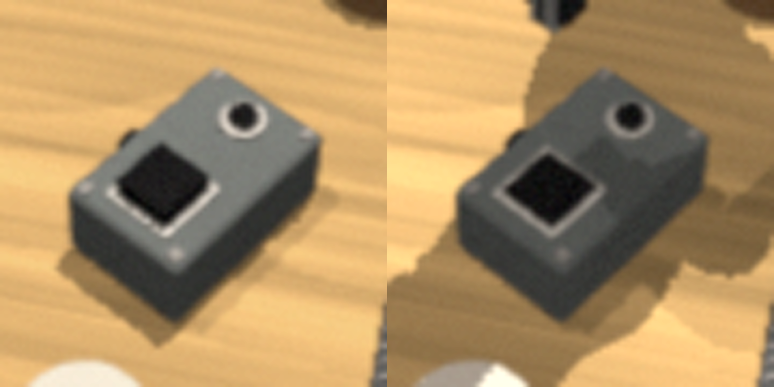

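The plate is fully in: its rim is flush all round, and it stopped at 0.0271 against an expected 0.0275. The box has not moved. Last is the mushroom button, held for a little over 2 s.

```bash
python3 - <<'E'
from h import *
above(.5175,.229,-100.2,.14)
press(.5175,.229,.06,.029,15,2.4)
snap(4)
r.pause(.3);st("end")
# box shift check: rim-free difference of starter area
a,b=[cv2.Canny(cv2.imread(f"pics/scene{i}.png")[205:265,350:425],60,140).astype(np.float32) for i in(0,4)]
print(cv2.phaseCorrelate(a,b))
E
```

```text
joints [ -55.3   64.2   74.3   92.3  -63.8   74.9 -160.3]
near 18.76 [0.5178 0.229  0.0605] [-0.3 -0.7  0.7]
guard True
down 19.9 [0.5176 0.229  0.0357] [-3.9  0.6 14.4]
held 22.3 [0.5176 0.229  0.0357] [-3.9  0.5 14.9]
up 23.7 [0.5173 0.229  0.1595] [ 0.4  0.4 -0.4]
end 24.1 [0.5175 0.229  0.1599] [0.7 0.3 0.3]
((0.012617498055725207, -0.6999123049316331), 0.3336505997975667)
```

```bash
python3 -c "
from bench import r
print(r.hand_in())"
```

```text
the job is handed in; nothing more can be done
None
```

I pressed the rocker, then the plate, then the mushroom button (held fully down 2.4 s and released), and handed the job in at about 24 s. The first rocker press stopped short of it, so I repeated it, and the mushroom press was checked only by force and height because my picture views were used up.

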